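Show the cheese in the paddle-lid tasting box

ROBOT

A 6-joint arm with a two-finger parallel gripper is mounted at the origin on a cart in front of the work surface, level with it; the furniture and walls round the work are solid. World frame = base frame: x ahead of the robot, y to its left, z up, the work surface at z = 0. Lengths are in m, angles in rad, forces in N, time in s.
With the tool pointing down it reaches from about 0.375 to 0.9 m from the base axis. Payload 3.1 kg.
Tool frame: the origin (TCP) lies midway between the tips of the shut fingers; the grasp point (between the pads) lies 19 mm behind it; z points along the fingers, y is the direction in which the jaws open and shut (so a half turn about z gives the same grasp; the last joint's range is limited). The gripper opens to 87 mm and grips with 3 to 60 N. Pads are 19 mm wide; open, the fingers measure 117 mm over their backs; the gripper's body (75 mm by 190 mm) begins 51 mm behind the grasp point.
Start: joints at [-1.514, 0.527, 1.433, -0, 1.181, -0.178], TCP at [0.145, -0.608, 0.223] pointing down, gripper open.
Joint ranges: [-3.08, 3.08], [-0.75, 2.2], [0.22, 2.44], [-1.43, 4.57], [0, 2.65], [-2.85, 2.85]. Speed limits (rad/s): [2.79, 2.79, 3.14, 3.14, 3.14, 3.14].

INTERFACE

Orientations are given as a unit quaternion [x, y, z, w].
In Python, from rig import robot gives the robot as it stands.
- The arm moves only by the tool move_arm, never from a script. Its argument "rows" is one flat list of numbers, 7 for each row, row after row: the shift along the world's x, y, z in mm, then the turn, a rotation vector about the world's x, y, z in rad, then the closure, from 0 (fully open) to 1 (shut). A call has 1 to 12 rows; each row shifts and turns the commanded pose from where the row before left it; what a row does not reach is not made up. A row lasts 1/10 s, in which the tool goes at most 50 mm and 8.59 degrees, less where a joint would pass 70% of its speed; a pose out of reach is approached as far as the arm can. A call with a gripper value outside its range is refused whole. The fingers move at their own pace and stop on an object; "grip_force" is the grip in N (left out, the last holds). Time passes only in rows, so rows that do not move let the fingers close. It gives the time, the measured TCP pose, the force and the opening at its end, in the units of the state.
- robot.get_obs(): the state, without advancing time (a new reading comes with each control period).
- robot.camera(name): name is "side" or "top"; returns a dict with "color" (400x640x3 uint8, red, green, blue), "z_map" (400x640 float32, m along the optical axis (not along the pixel's ray), 0 where there is no reading), "camera_matrix" (3x3 intrinsics, pixels), "distortion" ([k1, k2, p1, p2, k3] as OpenCV has them; the pictures are not rectified), "R" (3x3) and "t" (3): a world point X has camera coordinates R X + t. Camera axes: x right, y down, z forward; pixel columns grow to the right and rows downward; lengths in m; the calibration is good to about 2 mm. A picture is of the moment at which its call begins.
- robot.hand_in(): hands the job in, once; it reports no verdict.
Trained networks look in the newest picture that a camera, given by its name, has taken for a name from the list of things; names that differ only in an ending like _2 or _b are one class to them, and where a whole thing is asked for, a point or a joint stands for the part that bears it (a point fixed in the world has none). Each returns a list of dicts, best first, with "conf" (0 to 1); they miss things now and then, are a little off and sometimes report something else, mostly with a low value. They report only what shows in the picture. A call takes as long as a camera call.
- robot.search_frame(camera, thing): "at" ([column, row] in pixels, amid what is visible of it).
- robot.spot_point(camera, thing): "at" ([column, row] in pixels: a listed point, or the origin of a listed thing).
The state is a dict: "time": time; "q": joint angles; "joint_velocities": joint speeds; "joint_torque": joint torques, N m; "position": TCP position; "tool_rot": TCP orientation; "ft_force": force on the tool from outside, world axes, zero at the start; "moment": the same for the moment, N m; "grip_width": finger opening in m.
Only numpy, scipy, OpenCV 4.12 (cv2) and the standard library are available. Lean on these libraries where they do the work, as an engineer would, in place of code of your own. Each camera call takes 0.05 s, during which the arm holds its last target.

TASK

Show a customer the cheese: with the fingertips, press down the paddle of the tasting box that holds the bowl of cheese cubes, without forcing it against its stop, and keep its lid fully open for about three seconds. Then ease the paddle back up so that the lid comes down slowly all the way and never slams, and move clear. Work the lid only through its paddle, leave the other box shut and do not disturb the things standing around.

Things in the scene. Friction and masses are not known exactly. Their poses are not given: they have to be found in the camera images.
- cheese_box: brushed steel tasting box holding a white bowl of cheese cubes, fixed on four feet of adjustable height (underside 6 to 62 mm above the counter), 144 (x) x 150 (y) x 72 mm high, clear lid in a white frame. Origin: centre of its underside; its +x points to the lid's hinge at the back, -x to the paddle side, z up. Either order, turned a little
- cheese_box_press (a point): middle of the black rubber top of this box's paddle, the place to press; moves with it. Paddle 40 mm (box x) by 100 mm (box y), 13 mm thick, on a 30 mm wide arm from a slot in the box's front. At rest the point is 155 mm from the box's origin toward -x, 68 mm above the underside, 80 mm clear of the lid's rim; pressed fully it is about 37 mm lower
- cheese_box_paddle (a joint): paddle angle, rad: 0 at rest (up), 0.30 fully down on its stop. Pivot 125 mm behind the paddle's middle, 40 mm above the box's underside. Lid angle = 3.33 x paddle angle: 10 mm at the paddle's middle is about 0.27 rad of lid. Pressing there takes about 2 to 6 N, over 40 N is forcing it; let go, the paddle springs up as the lid drops
- cheese_box_lid (a joint): lid angle, rad: 0 shut, 1.0 fully open; worked by the paddle. About 0.2 kg; it falls by its own weight once the paddle is let go and slams at about 3 rad/s; closing faster than 2 rad/s counts as a slam. Hinge 76 mm behind the box's origin, 72 mm above its origin; lid 152 mm long
- cheese_box_lid_front (a point): middle of the front edge of this box's lid, on its upper face; 82 mm above the box's underside when shut, about 205 mm when open
- olive_box: brushed steel tasting box holding a tub with dark green filling, fixed on four feet of adjustable height (underside 6 to 62 mm above the counter), 144 (x) x 150 (y) x 72 mm high, clear lid in a white frame. Origin: centre of its underside; its +x points to the lid's hinge at the back, -x to the paddle side, z up. Either order, turned a little
- olive_box_press (a point): middle of the black rubber top of this box's paddle, the place to press; moves with it. Paddle 40 mm (box x) by 100 mm (box y), 13 mm thick, on a 30 mm wide arm from a slot in the box's front. At rest the point is 155 mm from the box's origin toward -x, 68 mm above the underside, 80 mm clear of the lid's rim; pressed fully it is about 37 mm lower
- olive_box_paddle (a joint): paddle angle, rad: 0 at rest (up), 0.30 fully down on its stop. Pivot 125 mm behind the paddle's middle, 40 mm above the box's underside. Lid angle = 3.33 x paddle angle: 10 mm at the paddle's middle is about 0.27 rad of lid. Pressing there takes about 2 to 6 N, over 40 N is forcing it; let go, the paddle springs up as the lid drops
- olive_box_lid (a joint): lid angle, rad: 0 shut, 1.0 fully open; worked by the paddle. About 0.2 kg; it falls by its own weight once the paddle is let go and slams at about 3 rad/s; closing faster than 2 rad/s counts as a slam. Hinge 76 mm behind the box's origin, 72 mm above its origin; lid 152 mm long
- olive_box_lid_front (a point): middle of the front edge of this box's lid, on its upper face; 82 mm above the box's underside when shut, about 205 mm when open
- wire_cutter: wire cutter, a fixed stand with a tall hoop, right of the boxes and near the scale; with the scale's display it stands higher than the boxes, so pass well above it (about 0.45 m up) when coming from the right. Origin: on the counter
- marker: red and white marker pen, 135 mm long, lying in front of the boxes; leave it. Origin: underside
- picks: jar of wooden picks, 48 mm across, 73 mm high, in front of the boxes; leave it. Origin: centre of underside
- wedge: yellow cheese wedge, 83 x 133 x 61 mm, left of the boxes; leave it. Origin: underside
- pot: tub with red filling, 95 mm across, 51 mm high, left of the paddles; leave it. Origin: centre of underside

How it is judged:
By the outcome, as a careful person would: the job done as asked, in the order asked, and still so for the second after the job is handed in, with the robot touching nothing.
It also fails if it takes over 51 s, if anything falls off the work surface, if the arm or the gripper's body presses on something with over 40 N, if the wrist force passes 120 N, or if a joint passes its speed limit or range.

## Working session

There is one attempt and no reset: what is moved stays moved. The work goes in short steps, Python scripts to look and compute and a tool call to move; the robot and the scene stay as the last step left them, time stands still between calls to the robot, and variables do not carry over. Pictures are saved under pics/ and viewed, and the job is handed in when it is done.

Besides the shell and the picture viewer there is one more tool, called by a JSON object that holds its "fn" and its "kwargs". move_arm: Moves the arm, as the interface text tells. Its arguments: {"type":"object","properties":{"rows":{"type":"array","items":{"type":"number"}},"grip_force":{"type":"number"}},"required":["rows"]}

```bash
ls; mkdir -p pics; cat > h.py <<'E'
import numpy as np, cv2
from rig import robot
def world(c,uv,z=None,r=2):
    K=np.array(c["camera_matrix"]);D=np.array(c["distortion"]);R=np.array(c["R"]);t=np.array(c["t"])
    p=cv2.undistortPoints(np.array([[uv]],float),K,D)[0,0]
    d=np.array([p[0],p[1],1.])
    if z is None:
        u,v=int(round(uv[0])),int(round(uv[1]))
        w=c["z_map"][max(0,v-r):v+r+1,max(0,u-r):u+r+1]; w=w[w>0]
        if len(w)==0: return None
        return R.T@(d*np.median(w)-t)
    o=-R.T@t; dd=R.T@d
    return o+dd*(z-o[2])/dd[2]
E
python3 - <<'E'
from h import *
print(robot.get_obs())
for n in("side","top"):
    c=robot.camera(n); cv2.imwrite(f"pics/{n}0.png",c["color"][:,:,::-1])
    print(n,"campos",-np.array(c["R"]).T@np.array(c["t"]))
    for th in("cheese_box","olive_box","wire_cutter","marker","picks","wedge","pot"):
        for d in robot.search_frame(n,th)[:2]: print(th,"s",np.round(d["at"]),round(d["conf"],2),world(c,d["at"]))
    for th in("cheese_box_press","olive_box_press","cheese_box_lid_front","olive_box_lid_front","cheese_box","olive_box"):
        for d in robot.spot_point(n,th)[:2]: print(th,"p",np.round(d["at"]),round(d["conf"],2),world(c,d["at"]))
E
```

```text
pics
{'time': 0.0, 'q': array([-1.51446780e+00,  5.28498395e-01,  1.43392466e+00,  1.17451094e-05,
        1.18140828e+00, -1.78500280e-01]), 'joint_velocities': array([-1.49866336e-03, -1.06902978e-03,  7.27629178e-05,  1.31659153e-03,
       -1.63566476e-03, -2.25560097e-04]), 'joint_torque': array([ 9.44653148e-04, -4.40040135e+01, -1.76589936e+01,  6.32041739e-02,
        5.81121398e-02, -1.68198890e-04]), 'position': array([ 0.14541162, -0.60707702,  0.22154474]), 'tool_rot': array([ 9.93114484e-01,  1.17142512e-01,  7.37535738e-05, -1.11691919e-03]), 'ft_force': array([-0.45164295,  0.1893187 , -0.77290682]), 'moment': array([ 0.00825761, -0.01584302, -0.0039524 ]), 'grip_width': 0.08714745579220494}
side campos [ 0.46990723 -0.5735357   0.65053138]
cheese_box s [376. 231.] 0.87 [0.58907124 0.18029908 0.11598008]
cheese_box s [314. 224.] 0.28 [0.46302631 0.21841673 0.10712709]
olive_box s [352. 179.] 0.68 [0.55640796 0.41825483 0.10642947]
marker s [234. 246.] 0.77 [0.27884546 0.26170716 0.01480895]
picks s [257. 203.] 0.55 [0.31552163 0.40723025 0.04147823]
wedge s [348. 158.]
[... 964 characters left out ...]
 0.53 [0.31535865 0.42436495 0.03132725]
wedge s [210. 197.] 0.9 [0.57451922 0.57443522 0.05825657]
wedge s [324. 299.] 0.61 [0.28056094 0.27027612 0.01337423]
pot s [270. 236.] 0.25 [0.43768778 0.40320015 0.09270302]
cheese_box_press p [336. 224.] 0.97 [0.45553392 0.22952976 0.10493138]
olive_box_press p [272. 244.] 0.86 [0.41590703 0.40061921 0.09346561]
cheese_box_lid_front p [334. 194.] 0.9 [0.54378977 0.22767353 0.10142247]
olive_box_lid_front p [266. 216.] 0.69 [0.49788526 0.41420961 0.08293004]
cheese_box p [329. 179.] 0.67 [0.5841402  0.23829773 0.11595184]
cheese_box p [267. 197.] 0.46 [0.54581692 0.40928099 0.10514454]
olive_box p [271. 199.] 0.58 [0.54003896 0.39868439 0.10408672]
```

View pics/side0.png

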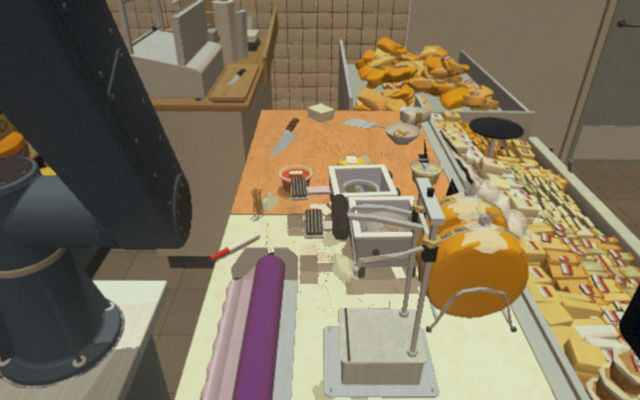

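View pics/top0.png

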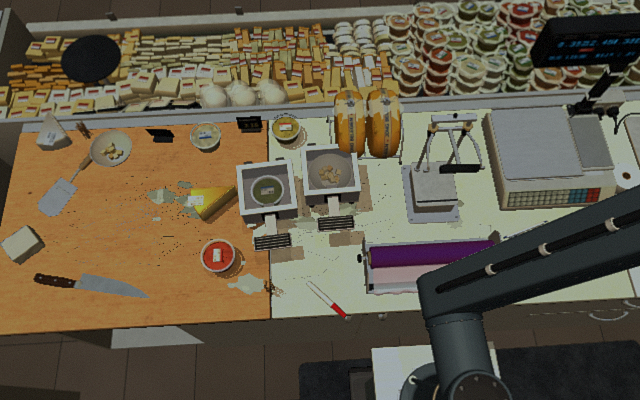

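```bash
python3 - <<'E'
from h import *
for n,(x0,x1,y0,y1) in dict(side=(220,460,130,300),top=(200,380,140,310)).items():
    c=robot.camera(n); im=c["color"][y0:y1,x0:x1,::-1]
    cv2.imwrite(f"pics/{n}0z.png",cv2.resize(im,None,fx=3.3,fy=3.3,interpolation=cv2.INTER_CUBIC))
E
```

```text
(no output)
```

View pics/top0z.png

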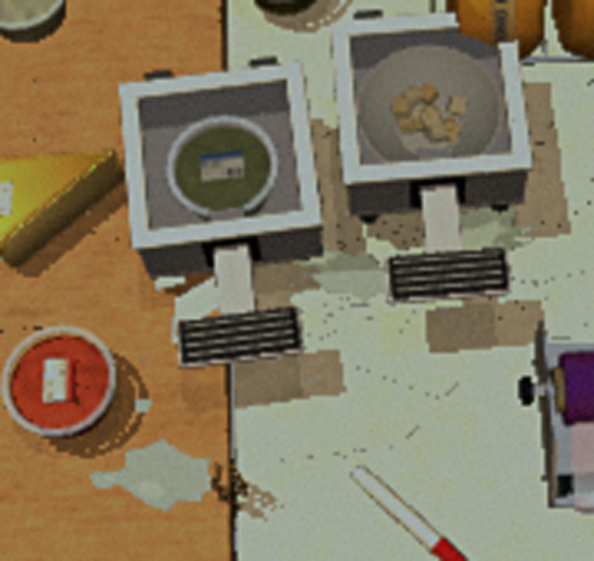

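View pics/side0z.png

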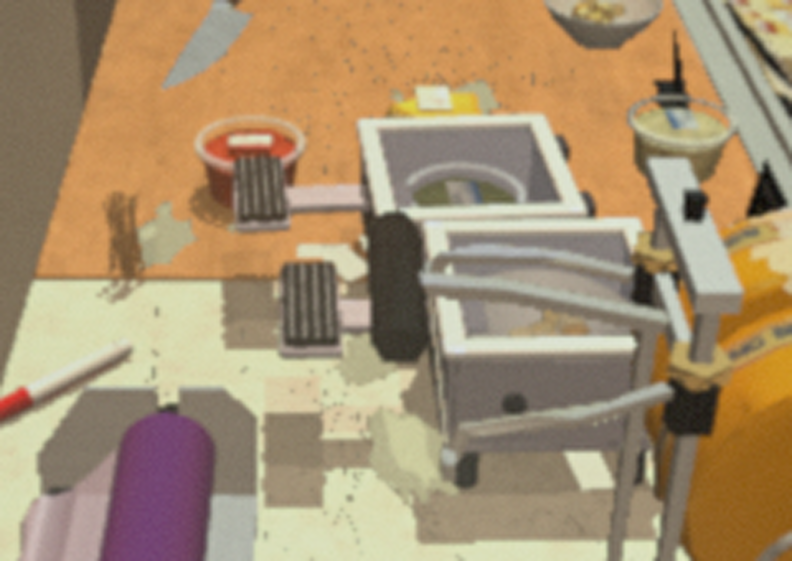

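The top view shows the cheese cubes in the right-hand box (around 330,175), with its paddle at (336,224). The olive box is the left one, with its paddle at (272,242). Next I'll measure the cheese paddle and box yaw precisely.

```bash
python3 - <<'E'
from h import *
c=robot.camera("top")
K=np.array(c["camera_matrix"]);D=np.array(c["distortion"]);R=np.array(c["R"]);t=np.array(c["t"])
vv,uu=np.mgrid[140:310,200:400]; z=c["z_map"][140:310,200:400]
p=cv2.undistortPoints(np.stack([uu,vv],-1).reshape(-1,1,2).astype(float),K,D)[:,0]
P=np.c_[p*z.reshape(-1,1),z.reshape(-1,1)]; W=(P-t)@R; col=c["color"][140:310,200:400].reshape(-1,3)
ok=z.ravel()>0
def rep(n,m):
    q=W[m]; r=cv2.minAreaRect(q[:,:2].astype(np.float32)*1000)
    print(n,len(q),"zmed",np.median(q[:,2]),np.percentile(q[:,2],[5,95]),r)
rep("cheese pad",ok&(abs(W[:,0]-.457)<.045)&(abs(W[:,1]-.228)<.07)&(W[:,2]>.085)&(W[:,0]<.485))
rep("olive pad",ok&(abs(W[:,0]-.42)<.045)&(abs(W[:,1]-.402)<.07)&(W[:,2]>.075)&(W[:,0]<.447))
for n,(x,y) in dict(ch=(.61,.235),ol=(.55,.405)).items():
    m=ok&(abs(W[:,0]-x)<.11)&(abs(W[:,1]-y)<.095)&(col.min(1)>170)&(W[:,2]>.08)
    rep(n+" frame",m)
for uv in[(302,148),(360,190),(305,194),(330,193),(336,224),(320,226),(352,222),(333,205)]: print(uv,np.round(world(c,uv,r=1),4))
for uv in[(242,168),(290,163),(297,208),(243,213)]: print(uv,np.round(world(c,uv,r=1),4))
E
```

```text
cheese pad 540 zmed 0.10455467980740107 [0.09844097 0.10938462] ((463.2611083984375, 230.33404541015625), (43.97075653076172, 99.91767883300781), 2.1603500843048096)
olive pad 563 zmed 0.09294828333436382 [0.0856971  0.09752633] ((425.3631591796875, 399.586669921875), (44.75419235229492, 99.66630554199219), 4.772088050842285)
  return _methods._mean(a, axis=axis, dtype=dtype,
  ret = ret.dtype.type(ret / rcount)
Traceback (most recent call last):
IndexError: index -1 is out of bounds for axis 0 with size 0
```

Cheese paddle: press point at about (0.458, 0.229, 0.105), which puts the underside at about 0.037 m and the full-down height at about 0.068 m. Box yaw is about +0.05 rad. I'll raise the arm, go over the wire cutter with the fingers shutting, and turn the tool by −0.185 rad.

{"fn": "move_arm", "kwargs": {"rows": [0,0,48,0,0,0,1,0,0,50,0,0,0,1,0,0,50,0,0,0,1,0,0,50,0,0,0,1,0,0,50,0,0,0,1,34,38,0,0,0,0,1,34,38,0,0,0,0,1,34,38,0,0,0,0,1,34,38,0,0,0,0,1,34,38,0,0,0,0,1,34,38,0,0,0,0,1,34,38,0,0,0,0,1], "grip_force": 20}}

```text
time: 2.75
position: [0.3797, -0.3452, 0.4708]
tool_rot: [0.993, 0.117, 0.0, 0.0]
ft_force: [0.3, -0.4, 0.0]
grip_width: 0.0032
```

{"fn": "move_arm", "kwargs": {"rows": [6,47,0,0,0,-0.03,1,6,47,0,0,0,-0.03,1,6,48,0,0,0,-0.03,1,6,48,0,0,0,-0.03,1,6,48,0,0,0,-0.03,1,6,48,0,0,0,-0.035,1,6,48,0,0,0,0,1,6,48,0,0,0,0,1,6,48,0,0,0,0,1,6,48,0,0,0,0,1,6,48,0,0,0,0,1,6,44,0,0,0,0,1]}}

```text
time: 3.95
position: [0.4504, 0.2253, 0.4708]
tool_rot: [1.0, 0.025, 0.0, -0.0]
ft_force: [0.6, 0.2, 0.9]
grip_width: 0.0004
```

{"fn": "move_arm", "kwargs": {"rows": [0,0,-45,0,0,0,1,0,0,-45,0,0,0,1,0,0,-45,0,0,0,1,0,0,-45,0,0,0,1,0,0,-45,0,0,0,1,0,0,-45,0,0,0,1,0,0,-30,0,0,0,1,0,0,-20,0,0,0,1,0,0,0,0,0,0,1]}}

```text
time: 4.85
position: [0.4487, 0.2224, 0.148]
tool_rot: [1.0, 0.025, -0.003, 0.001]
ft_force: [-0.5, -0.6, -0.2]
grip_width: 0.0008
```

```bash
python3 - <<'E'
from h import *
o=robot.get_obs();print(o["time"],o["position"],o["ft_force"],o["tool_rot"])
for n,(x0,x1,y0,y1) in dict(side=(220,460,100,270),top=(200,420,110,280)).items():
    c=robot.camera(n); im=c["color"][y0:y1,x0:x1,::-1]
    cv2.imwrite(f"pics/{n}1z.png",cv2.resize(im,None,fx=3.3,fy=3.3,interpolation=cv2.INTER_CUBIC))
    for d in robot.spot_point(n,"cheese_box_press")[:1]: print(d,world(c,d["at"]),world(c,d["at"],z=.105))
E
```

```text
4.85 [0.44867103 0.22240322 0.14798955] [-0.54823203 -0.61461493 -0.16474245] [ 9.99685767e-01  2.48325596e-02 -3.34356309e-03  7.29570118e-04]
{'at': [314.0, 219.4], 'conf': 0.67} [0.46308911 0.23554261 0.10657943] [0.46306932 0.23789187 0.105     ]
```

View pics/side1z.png

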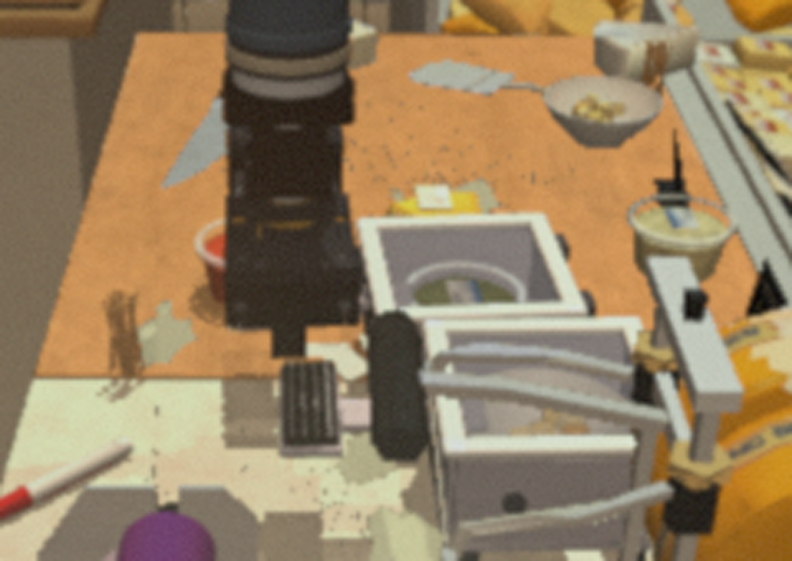

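View pics/top1z.png

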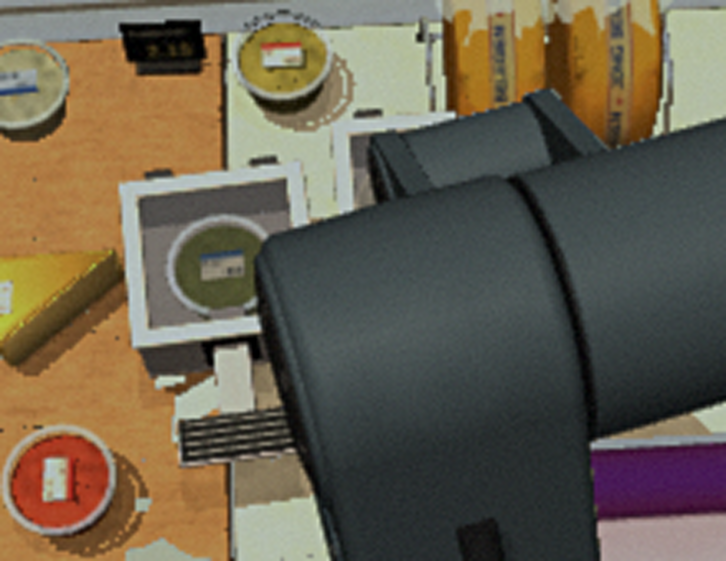

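{"fn": "move_arm", "kwargs": {"rows": [5,4,0,0,0,0,1,4,3,-10,0,0,0,1,0,0,-10,0,0,0,1,0,0,-6,0,0,0,1,0,0,-5,0,0,0,1,0,0,-4,0,0,0,1,0,0,0,0,0,0,1]}}

```text
time: 5.75
position: [0.4592, 0.2298, 0.1148]
tool_rot: [1.0, 0.025, -0.001, 0.0]
ft_force: [-0.2, -0.1, 0.5]
grip_width: 0.0004
```

{"fn": "move_arm", "kwargs": {"rows": [0,0,-3,0,0,0,1,0,0,-3,0,0,0,1,0,0,-2,0,0,0,1,0,0,-2,0,0,0,1,0,0,0,0,0,0,1]}}

```text
time: 6.25
position: [0.4598, 0.23, 0.1056]
tool_rot: [1.0, 0.025, 0.0, 0.0]
ft_force: [-1.0, -0.4, 2.8]
grip_width: 0.0003
```

Contact is at z ≈ 0.1055 with 2.8 N. Now I'll press smoothly.

{"fn": "move_arm", "kwargs": {"rows": [0,0,-2,0,0,0,1,0,0,-2.5,0,0,0,1,-0.5,0,-3,0,0,0,1,0,0,-3,0,0,0,1,-0.5,0,-3,0,0,0,1,0,0,-3,0,0,0,1,-0.5,0,-3,0,0,0,1,0,0,-3,0,0,0,1,-0.5,0,-3,0,0,0,1,0,0,-2,0,0,0,1,-0.5,0,-2,0,0,0,1,0,0,0,0,0,0,1]}}

```text
time: 7.45
position: [0.4579, 0.23, 0.0758]
tool_rot: [1.0, 0.025, 0.001, -0.0]
ft_force: [-1.0, 0.6, 2.2]
grip_width: 0.0004
```

```bash
python3 - <<'E'
from h import *
c=robot.camera("side");o=robot.get_obs();print(o["time"],o["position"],o["ft_force"])
im=c["color"][100:270,220:460,::-1]
cv2.imwrite("pics/side2z.png",cv2.resize(im,None,fx=3.3,fy=3.3,interpolation=cv2.INTER_CUBIC))
E
```

```text
7.5 [0.45800771 0.23004468 0.0759643 ] [-0.85887196  0.49161948  2.19976579]
```

View pics/side2z.png

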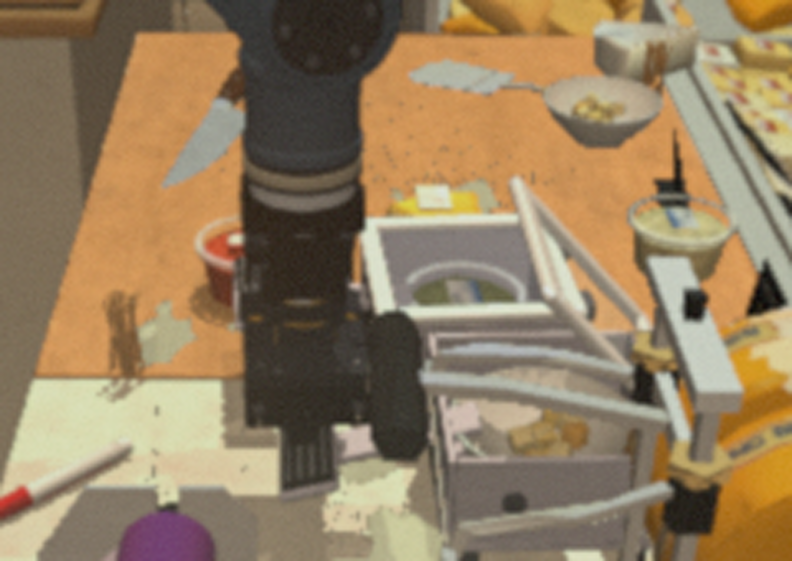

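The lid is most of the way open and no other lid has moved. I'll ease it down to the stop in small steps while watching the force.

{"fn": "move_arm", "kwargs": {"rows": [0,0,-2,0,0,0,1,-0.5,0,-2,0,0,0,1,0,0,-1,0,0,0,1,0,0,0,0,0,0,1]}}

```text
time: 7.9
position: [0.4578, 0.2302, 0.0711]
tool_rot: [1.0, 0.025, 0.001, -0.0]
ft_force: [0.5, -1.0, 1.1]
grip_width: 0.0002
```

{"fn": "move_arm", "kwargs": {"rows": [0,0,-1,0,0,0,1,0,0,0,0,0,0,1]}}

```text
time: 8.1
position: [0.4574, 0.2302, 0.0701]
tool_rot: [1.0, 0.025, 0.001, -0.0]
ft_force: [-0.2, 0.3, 0.7]
grip_width: 0.0001
```

{"fn": "move_arm", "kwargs": {"rows": [0,0,-0.5,0,0,0,1,0,0,0,0,0,0,1]}}

```text
time: 8.3
position: [0.4572, 0.2302, 0.0696]
tool_rot: [1.0, 0.025, 0.0, -0.0]
ft_force: [0.9, 0.3, 1.0]
grip_width: 0.0006
```

{"fn": "move_arm", "kwargs": {"rows": [0,0,-0.5,0,0,0,1,0,0,0,0,0,0,1]}}

```text
time: 8.5
position: [0.4572, 0.2302, 0.0694]
tool_rot: [1.0, 0.025, 0.001, -0.0]
ft_force: [0.5, -0.2, 4.5]
grip_width: 0.0007
```

{"fn": "move_arm", "kwargs": {"rows": [0,0,-0.5,0,0,0,1,0,0,0,0,0,0,1]}}

```text
time: 8.7
position: [0.4573, 0.2302, 0.0692]
tool_rot: [1.0, 0.025, 0.001, -0.0]
ft_force: [1.1, 0.5, 7.2]
grip_width: 0.0002
```

{"fn": "move_arm", "kwargs": {"rows": [0,0,-0.5,0,0,0,1,0,0,0,0,0,0,1]}}

```text
time: 8.9
position: [0.4573, 0.2302, 0.0691]
tool_rot: [1.0, 0.025, 0.001, -0.0]
ft_force: [0.6, 0.2, 9.2]
grip_width: 0.0006
```

The force has risen to 9 N, so the paddle is on its stop. Now I'll hold.

{"fn": "move_arm", "kwargs": {"rows": [0,0,0,0,0,0,1,0,0,0,0,0,0,1,0,0,0,0,0,0,1,0,0,0,0,0,0,1,0,0,0,0,0,0,1,0,0,0,0,0,0,1,0,0,0,0,0,0,1,0,0,0,0,0,0,1,0,0,0,0,0,0,1,0,0,0,0,0,0,1,0,0,0,0,0,0,1,0,0,0,0,0,0,1]}}

```text
time: 10.1
position: [0.4573, 0.2302, 0.0691]
tool_rot: [1.0, 0.025, 0.001, -0.0]
ft_force: [-0.6, -0.8, 9.2]
grip_width: 0.0006
```

```bash
python3 - <<'E'
from h import *
c=robot.camera("side");o=robot.get_obs();print(o["time"],o["position"],o["ft_force"])
d=robot.spot_point("side","cheese_box_lid_front");print([(x,world(c,x["at"])) for x in d[:1]])
im=c["color"][100:270,220:460,::-1]
cv2.imwrite("pics/side3z.png",cv2.resize(im,None,fx=3.3,fy=3.3,interpolation=cv2.INTER_CUBIC))
E
```

```text
10.15 [0.45733878 0.23021476 0.06907926] [-0.88013381 -0.4999717  10.48611325]
[({'at': [393.7, 159.9], 'conf': 0.69}, array([0.63371598, 0.30304741, 0.21620644]))]
```

View pics/side3z.png

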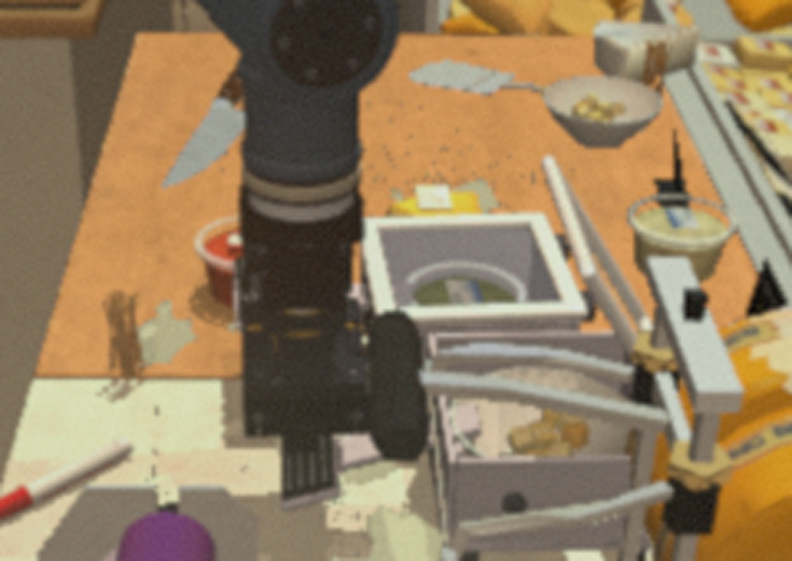

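{"fn": "move_arm", "kwargs": {"rows": [0,0,0,0,0,0,1,0,0,0,0,0,0,1,0,0,0,0,0,0,1,0,0,0,0,0,0,1,0,0,0,0,0,0,1,0,0,0,0,0,0,1,0,0,0,0,0,0,1,0,0,0,0,0,0,1,0,0,0,0,0,0,1,0,0,0,0,0,0,1,0,0,0,0,0,0,1,0,0,0,0,0,0,1]}}

```text
time: 11.4
position: [0.4573, 0.2302, 0.0691]
tool_rot: [1.0, 0.025, 0.001, -0.0]
ft_force: [-0.7, 0.6, 10.2]
grip_width: 0.0002
```

The lid is fully open and has been held for 3 s. Now I'll ease it up at about 18 mm/s (about 0.5 rad/s at the lid).

{"fn": "move_arm", "kwargs": {"rows": [0,0,0.8,0,0,0,1,0,0,1.2,0,0,0,1,0,0,1.5,0,0,0,1,0,0,1.8,0,0,0,1,0.5,0,1.8,0,0,0,1,0,0,1.8,0,0,0,1,0.5,0,1.8,0,0,0,1,0,0,1.8,0,0,0,1,0.5,0,1.8,0,0,0,1,0,0,1.8,0,0,0,1,0.5,0,1.8,0,0,0,1,0,0,1.8,0,0,0,1]}}

```text
time: 12.6
position: [0.4587, 0.2299, 0.0879]
tool_rot: [1.0, 0.025, -0.0, 0.0]
ft_force: [-1.9, 0.6, 2.4]
grip_width: 0.0007
```

{"fn": "move_arm", "kwargs": {"rows": [0.5,0,1.8,0,0,0,1,0,0,1.8,0,0,0,1,0,0,1.8,0,0,0,1,0,0,1.8,0,0,0,1,0.5,0,1.8,0,0,0,1,0,0,1.5,0,0,0,1,0,0,1.5,0,0,0,1,0,0,1.2,0,0,0,1,0,0,1,0,0,0,1,0,0,1,0,0,0,1,0,0,1,0,0,0,1,0,0,1,0,0,0,1]}}

```text
time: 13.8
position: [0.4607, 0.2303, 0.1052]
tool_rot: [1.0, 0.025, 0.001, -0.0]
ft_force: [2.5, 0.4, 2.8]
grip_width: 0.0003
```

{"fn": "move_arm", "kwargs": {"rows": [0,0,0.7,0,0,0,1,0,0,0.7,0,0,0,1,0,0,0.7,0,0,0,1,0,0,0.7,0,0,0,1,0,0,0.7,0,0,0,1,0,0,0,0,0,0,1]}}

```text
time: 14.4
position: [0.4596, 0.23, 0.1084]
tool_rot: [1.0, 0.025, -0.0, 0.0]
ft_force: [-0.8, -0.6, 0.6]
grip_width: 0.0007
```

The fingers are free of the paddle. I'll rise slowly, then go clear and swing back to the right, high up.

{"fn": "move_arm", "kwargs": {"rows": [0,0,2,0,0,0,1,0,0,3,0,0,0,1,0,0,10,0,0,0,1,0,0,30,0,0,0,1,0,0,45,0,0,0,1,0,0,45,0,0,0,1,0,0,45,0,0,0,1,0,0,45,0,0,0,1,0,0,45,0,0,0,1,0,0,45,0,0,0,1,0,0,45,0,0,0,1,0,0,0,0,0,0,1]}}

```text
time: 15.6
position: [0.462, 0.2307, 0.4767]
tool_rot: [1.0, 0.025, 0.008, -0.002]
ft_force: [0.3, -1.0, -0.3]
grip_width: 0.0007
```

{"fn": "move_arm", "kwargs": {"rows": [-6,-45,0,0,0,0,1,-6,-45,0,0,0,0,1,-6,-45,0,0,0,0,1,-6,-45,0,0,0,0,1,-6,-45,0,0,0,0,1,-6,-45,0,0,0,0,1,-6,-45,0,0,0,0,1,-6,-45,0,0,0,0,1,-6,-45,0,0,0,0,1,0,0,0,0,0,0,1,0,0,0,0,0,0,1]}}

```text
time: 16.7
position: [0.4051, -0.1754, 0.4681]
tool_rot: [1.0, 0.023, -0.0, -0.001]
ft_force: [-0.1, 0.8, 0.3]
grip_width: 0.0006
```

```bash
python3 - <<'E'
from h import *
o=robot.get_obs();print(o["time"],o["position"],o["ft_force"],abs(o["joint_velocities"]).max())
for n,(x0,x1,y0,y1) in dict(side=(220,460,100,270),top=(180,420,120,320)).items():
    c=robot.camera(n); im=c["color"][y0:y1,x0:x1,::-1]
    cv2.imwrite(f"pics/{n}4z.png",cv2.resize(im,None,fx=2.9,fy=2.9,interpolation=cv2.INTER_CUBIC))
    for th in("cheese_box_press","cheese_box_lid_front","olive_box_press","marker","picks","pot"):
        for d in robot.spot_point(n,th)[:1]: print(n,th,d,world(c,d["at"]))
E
```

```text
16.7 [ 0.40508902 -0.17540401  0.46805687] [-0.13848103  0.81340706  0.33825552] 0.05020015828524403
side cheese_box_press {'at': [314.8, 221.0], 'conf': 0.73} [0.46485174 0.22958556 0.10647297]
side cheese_box_lid_front {'at': [349.1, 211.1], 'conf': 0.78} [ 0.51481718 -0.03720244  0.30432097]
side olive_box_press {'at': [297.8, 182.7], 'conf': 0.6} [0.42120277 0.41288896 0.0972023 ]
side marker {'at': [235.8, 246.8], 'conf': 0.57} [0.28246044 0.26074886 0.01238328]
side picks {'at': [257.8, 216.4], 'conf': 0.73} [0.31611085 0.40535084 0.0009023 ]
side pot {'at': [295.4, 187.7], 'conf': 0.87} [0.41617074 0.39041095 0.09574877]
top cheese_box_press {'at': [336.9, 224.0], 'conf': 0.87} [0.45612934 0.22633981 0.10584287]
top cheese_box_lid_front {'at': [336.9, 194.0], 'conf': 0.63} [0.54369878 0.22011202 0.10327646]
top olive_box_press {'at': [269.7, 244.1], 'conf': 0.79} [0.41486778 0.40528742 0.09410794]
top marker {'at': [323.7, 297.9], 'conf': 0.67} [0.28272745 0.27148256 0.01360507]
top picks {'at': [269.6, 290.9], 'conf': 0.4} [0.31282519 0.4164752  0.00185002]
top pot {'at': [222.4, 263.6], 'conf': 0.62} [0.3847259  0.53787846 0.04262884]
```

View pics/side4z.png

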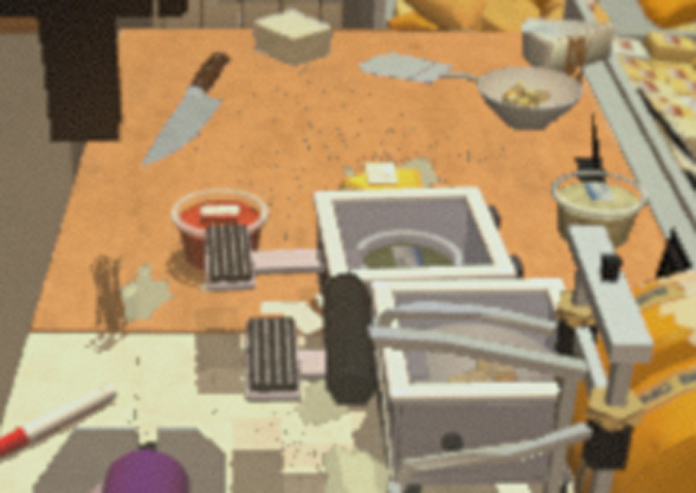

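View pics/top4z.png

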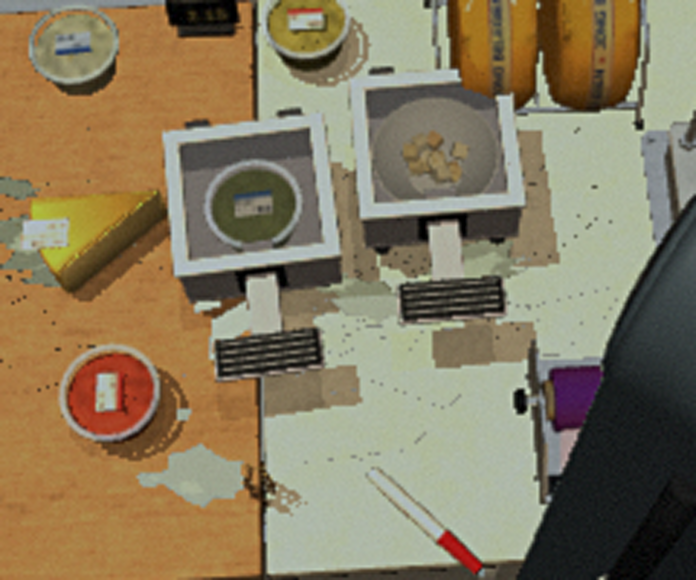

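Both lids are shut, both paddles are up, and the things around the boxes haven't moved. I'm handing in.

```bash
python3 -c "
from rig import robot
print(robot.hand_in())"
```

```text
the job is handed in; nothing more can be done
None
```

The cheese box has been shown and closed again, and the job is handed in at about 17 s of the 51 s allowed.

- **Opening:** I pressed the cheese box's paddle (the right-hand box) with the shut fingertips. I eased it down until the wrist force showed it resting lightly on its stop, at about 9–10 N. A picture showed the lid fully open, and I held it there for about 3 s.
- **Closing:** I let the paddle up at 18 mm/s or slower, which is about 0.5 rad/s at the lid, well under the 2 rad/s slam limit. The fingertips stayed on the paddle until it was back at its rest height. I then rose to about 0.47 m and moved away to the right.
- **Last checks:** In both camera views the two lids look shut. The cheese paddle is back at rest (about 0.106 m, the same as before), and the olive box, marker, picks jar, pot and wedge look undisturbed. The wrist force is about zero.
- **Readings that disagreed:** From the side, the lid-front depth fell on the wire cutter's hoop in front of it, so I ignored it. The side camera's final pot detection landed on the olive paddle, but the top view shows the pot in its place.

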